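Shut and latch the jar case

TASK

Shut the sliding lid of the jar carrying case so that it is latched: press the red spring catch in the lid's finger window down with the fingertips and, holding it down, push the lid along over it until the lid is fully home and the catch springs up behind it. Work gently with fingers that press and push only: do not grip or lift anything, leave the case standing where it is, and do not disturb the jars or the other things on the bench.

Things in the scene. Friction and masses are not known exactly. Their poses are not given: they have to be found in the camera images.
- case: wooden jar case, 84 (x) x 240 (y) x 101 mm (z), loose on rubber feet, about 2 kg with its jars. Origin: centre of its footprint at bench height; z up; y along the case, the lid shuts towards +y. Lid grooves lie under its long rims (z 101, 64 apart). At its -y end (y -120 to -70) a solid block, top z 82.6, holds the catch; the rest is three jar compartments, jar tops at z 80 or lower.
- catch_top (a point): centre of the upper face of the spring catch, a ribbed red plastic press block 24 (case x) x 36 mm (case y). In case coordinates the face spans y -114 to -78 mm; when up it is at z 98 mm, 4 mm above the lid's upper face.
- catch (a joint): travel of the catch pressed straight down, m: 0 up; from 0.0100 its face is below the lid's underside, so the lid can pass over; 0.0155 bottom stop, flush with the block. Spring: 3.5 N to start, about 8.5 N at the bottom. Let go, it rises by itself unless the lid lies over it.
- lid_edge (a point): centre of the +y edge of the lid's finger window, on its upper face; moves with the lid. White lid 74 mm wide, 6 thick (case z 88 to 94). Window: through cut 50 (case x) x 46 (case y), from here towards -y; then a 30 long crossbar ends the lid. A dark steel batten stands on the lid here, to z 103, 54 wide, 10 thick, its -y face flush with the window edge: push it to +y.
- lid (a joint): travel of the lid along case +y, m: -0.006 to 0 parked (the raised catch stands in the window, stopping the crossbar after 0.002); from 0.004 the crossbar covers a pressed catch and keeps it down; from 0.068 the catch is free to spring up behind the crossbar; 0.0705 fully home at its stop. Drag 1 to 2 N, up to 8 N while the catch rubs under the crossbar.
- jar_near_c (a point): centre of a small glass specimen jar with cream lid, 44 mm wide, 66 mm high, nearest the catch, under the lid's finger window when the lid is shut; stands upright and loose, to be left alone (this point is 34 mm above its foot)
- jar_mid_c (a point): centre of a small glass specimen jar with cream lid, 45 mm wide, 70 mm high, in the middle compartment; stands upright and loose, to be left alone (this point is 34 mm above its foot)
- jar_end_c (a point): centre of a small glass specimen jar with cream lid, 50 mm wide, 70 mm high, in the end compartment that the parked lid leaves open; stands upright and loose, to be left alone (this point is 34 mm above its foot)
- slide_box: bystander: hinged wooden slide box, 93 x 118 x 34 mm, origin under its centre; leave it alone
- forceps: bystander: steel forceps, 16 x 132 x 9 mm, origin under its centre; leave it alone
- petri_dish: bystander: round glass dish, 62 wide, 14 high mm, origin under its centre; leave it alone
- dust_brush: bystander: flat brush with red handle, 30 x 152 x 10 mm, origin under its centre; leave it alone
- vial_a: bystander: corked glass vial lying down, 19 x 68 x 19 mm, origin under its centre; leave it alone
- cork_a: bystander: cork stopper, 26 wide, 24 high mm, origin under its centre; leave it alone
- bung_red: bystander: dark red rubber stopper, 30 wide, 26 high mm, origin under its centre; leave it alone
Things that resemble listed ones, but are neither listed nor needed, are in the scene too. What is shaped like the part that bears jar_end_c but yellow is not meant.

How it is judged:
On the way, in this order (a step that is already met when the one before it is completed fails the run):
1. the fingers hold the catch down clear of the lid, while the lid is still parked (value of joint catch above 0.0095 m and value of joint lid below 0.012 m and contact force between the fingers and catch_c0 above 1 N), for 0.05 s.
2. the lid's crossbar has been pushed past the held catch (value of joint lid above 0.03 m and value of joint catch above 0.0085 m), for 0.05 s.
At the end, for the whole second after the job is handed in: The lid is within 3 mm of fully home (lid joint over 0.0675), the catch stands up behind it (pressed less than 2 mm), the case stands flat and still, and the three jars stand upright on the floor of the case (value of joint lid above 0.0675 m and value of joint catch below 0.002 m and velocity of joint lid below 0.01 m/s and angle between case's own z axis and vertical below 0.03 rad and linear speed of case below 0.01 m/s and angle between each of jar_near_c, jar_mid_c, jar_end_c's own z axis and vertical below 0.25 rad and z of each of jar_near_c, jar_mid_c, jar_end_c in the frame of case below 0.055 m); the robot touches nothing.
It fails at once if the case is lifted, or shifted more than 30 mm (distance of case from where it was at the start of the episode above 0.03 m).
It fails at once if the case is tipped by more than 0.15 rad (angle between case's own z axis and vertical above 0.15 rad).
It fails at once if a jar is lifted or knocked over (z of any of jar_near_c, jar_mid_c, jar_end_c in the frame of case above 0.065 m or angle between any of jar_near_c, jar_mid_c, jar_end_c's own z axis and vertical above 0.4 rad).
It fails at once if the lid is squeezed or shoved with more than 40 N (contact force between the fingers and lid above 40 N).
It fails at once if a bystander is moved more than 30 mm (distance of any of slide_box, forceps, petri_dish, dust_brush, vial_a, cork_a, bung_red from where it was at the start of the episode above 0.03 m).
It also fails if it takes over 38 s, if anything falls off the work surface, if the arm or the gripper's body presses on something with over 40 N, if the wrist force passes 120 N, or if a joint passes its speed limit or range.

ROBOT

A 7-joint arm with a two-finger parallel gripper is mounted at the origin on a cart in front of the work surface, level with it; the furniture and walls round the work are solid. World frame = base frame: x ahead of the robot, y to its left, z up, the work surface at z = 0. Lengths are in m, angles in rad, forces in N, time in s.
With the tool pointing down it reaches from about 0.4 to 0.85 m from the base axis. Payload 4.5 kg.
Tool frame: the origin (TCP) lies on the centre line of the jaws, within the pads' length; the fingertips stand 14 mm ahead of it and the grasp point (between the pads) lies 5 mm behind it (r.tcp_to_tips is the z of the fingertips in the tool frame, in m); z points along the fingers, y is the direction in which the jaws open and shut (so a half turn about z gives the same grasp; the last joint's range is limited). The gripper opens to 88 mm and grips with 3 to 60 N. Pads are 18 mm wide; open, the fingers measure 123 mm over their backs; the gripper's body (75 mm by 187 mm) begins 45 mm behind the grasp point.
Start: joints at [1.148, 0.689, -0.195, 1.565, 0.157, 0.902, -0.215], TCP at [0.276, -0.561, 0.253] pointing down, gripper open.
Joint ranges: [-3.01, 3.01], [-0.46, 2.08], [-1.47, 1.51], [0.13, 2.56], [-1, 4.14], [0.04, 2.09], [-2.66, 2.66]. Speed limits (rad/s): [2.57, 2.57, 3.14, 3.14, 3.14, 3.14, 3.14].

INTERFACE

Orientations are given as a unit quaternion [x, y, z, w].
In Python, from plant import r, viewer gives the robot as it stands.
- The arm moves only by the shell command python3 -m inch 'ROWS' [FORCE]. ROWS is JSON, a list of rows, each a list of 3 entries, a list of its own where there are three numbers: the closure, from 0 (fully open) to 1 (shut), then the shift along the tool's x, y, z in cm, then the turn about the tool's z in degrees. In form: [[fingers, [x, y, z], yaw], ...]. A call has 1 to 20 rows; each row is the pose to reach, as a shift and turn from the pose commanded when the call began, along the tool's axes at that moment; what a row does not reach only later rows make up. A row lasts 1/10 s, in which the tool goes at most 50 mm and 8.59 degrees, less where a joint would pass 70% of its speed; a pose out of reach is approached as far as the arm can. A call with a gripper value outside its range is refused whole. The fingers move at their own pace and stop on an object; FORCE is the grip in N (left out, the last holds). Time passes only in rows, so rows that repeat a pose let the fingers close. It gives the time, the measured TCP pose, the force and the opening at its end, in the units of the state.
- r.get_state(): the state, without advancing time (a new reading comes with each control period).
- viewer.snapshot(name): name is "scene" or "top" or "wrist"; returns the picture (400x640x3 uint8, red, green, blue); there is no depth.
- viewer.camera_params(name): a dict with "intrinsics" (3x3 intrinsics, pixels), "world_to_cam" (4x4, takes a point from world to camera coordinates). Camera axes: x right, y up, looking along -z (the intrinsics and any distortion apply to the point x, -y, -z); pixel columns grow to the right and rows downward; lengths in m; the calibration is good to about 2 mm. The wrist camera is an equidistant fisheye: a pixel r from the principal point sees the ray r / f radians off the axis. A picture is of the moment at which its call begins: read the wrist's pose just before it. camera_params takes no time and is no camera call; for the wrist camera it gives the pose at the moment of the call.
- r.finish_job(): hands the job in, once; it reports no verdict.
Trained networks look in the newest picture that a camera, given by its name, has taken for a name from the list of things; names that differ only in an ending like _2 or _b are one class to them, and where a whole thing is asked for, a point or a joint stands for the part that bears it (a point fixed in the world has none). Each returns a list of dicts, best first, with "p" (0 to 1); they miss things now and then, are a little off and sometimes report something else, mostly with a low value. They report only what shows in the picture. A call takes as long as a camera call. They do not tell look-alikes from the thing itself.
- viewer.outline_of(camera, name): "pixels" (400x640 bool, what is visible of it) and "bbox" ([left, top, width, height] in pixels, round what is visible of it).
The state is a dict: "clock": time; "q": joint angles; "qd": joint speeds; "joint_torque": joint torques, N m; "tool_pos": TCP position; "eef_rot": TCP orientation; "contact_force": force on the tool from outside, world axes, zero at the start; "moment": the same for the moment, N m; "opening": opening from 0.0 (shut) to 1.0 (fully open).
Only numpy, scipy, OpenCV 4.12 (cv2) and the standard library are available. Lean on these libraries where they do the work, as an engineer would, in place of code of your own. Each camera call takes 0.05 s, during which the arm holds its last target.

## Working session

There is one attempt and no reset: what is moved stays moved. The work goes in short steps, Python scripts to look and compute and a shell command to move; the robot and the scene stay as the last step left them, time stands still between calls to the robot, and variables do not carry over. Pictures are saved under pics/ and viewed, and the job is handed in when it is done.

```bash
ls; mkdir -p pics; python3 - <<'E'
from plant import r, viewer
import cv2
print(r.get_state(), r.tcp_to_tips)
for n in ["scene","top","wrist"]:
    im=viewer.snapshot(n); cv2.imwrite(f"pics/{n}0.png",im[:,:,::-1])
    print(n,viewer.camera_params(n))
E
```

```text
pics
{'clock': 0.0, 'q': array([ 1.14776271,  0.68997262, -0.19451074,  1.56634591,  0.15729037,
        0.90252936, -0.21510405]), 'qd': array([-0.00027518, -0.00078083,  0.0008704 ,  0.00066484, -0.00010381,
       -0.00042218, -0.00068908]), 'joint_torque': array([ 8.04395095e-04, -5.27569163e+01, -1.26721781e+00, -1.53431994e+01,
       -5.27218357e-02,  6.47856112e-03,  1.68738529e-04]), 'tool_pos': array([ 0.27537538, -0.56037529,  0.25191654]), 'eef_rot': array([ 9.74017519e-01,  2.26470758e-01, -2.76664802e-04, -8.90255041e-04]), 'contact_force': array([-0.2367734 ,  0.50734079, -0.03295516]), 'moment': array([-0.02984776,  0.02742694, -0.01973816]), 'opening': 0.9982054717986} 0.014
scene {'intrinsics': array([[518.13291991,   0.        , 312.61425683],
       [  0.        , 518.13291991, 196.47253162],
       [  0.        ,   0.        ,   1.        ]]), 'world_to_cam': array([[-0.60982817,  0.79252861, -0.00282858,  0.31741914],
       [-0.70356573, -0.5397239 ,  0.46226981,  0.39629376],
       [ 0.3648354 ,  0.28389524,  0.88673481, -1.7832244 ],
       [ 0.        ,  0.
[... 308 characters left out ...]
-02],
       [ 9.91212610e-01, -1.99634993e-02,  1.30763222e-01,
        -5.84275088e-01],
       [-1.30795804e-01, -3.29549119e-04,  9.91409274e-01,
        -1.29442246e+00],
       [ 0.00000000e+00,  0.00000000e+00,  0.00000000e+00,
         1.00000000e+00]])}
wrist {'intrinsics': array([[309.70691629,   0.        , 322.21896173],
       [  0.        , 309.70691629, 205.18759296],
       [  0.        ,   0.        ,   1.        ]]), 'world_to_cam': array([[ 0.44215036, -0.89693997, -0.00132115, -0.62386586],
       [ 0.85988509,  0.42430208, -0.28384041,  0.03891091],
       [ 0.25514838,  0.1243641 ,  0.95887063, -0.38886957],
       [ 0.        ,  0.        ,  0.        ,  1.        ]])}
```

View pics/scene0.png

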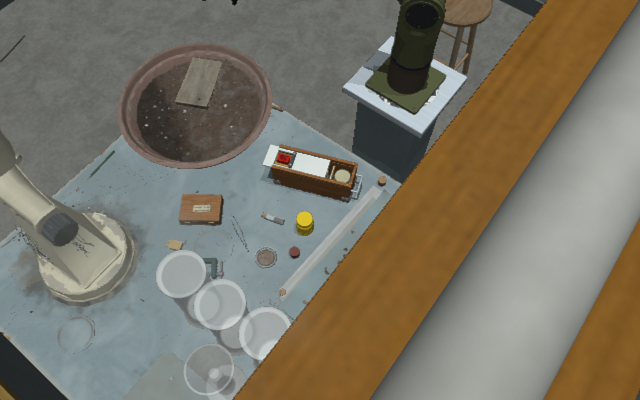

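View pics/top0.png

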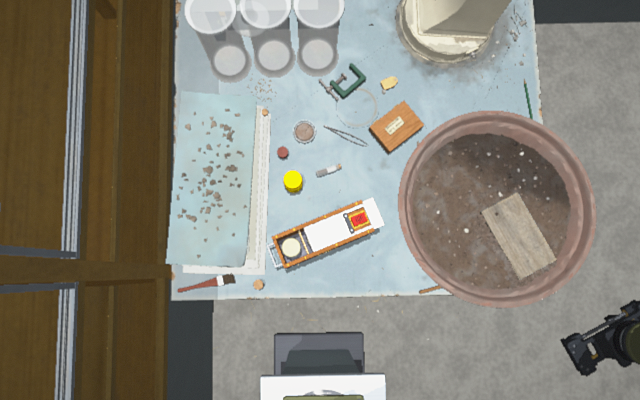

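View pics/wrist0.png

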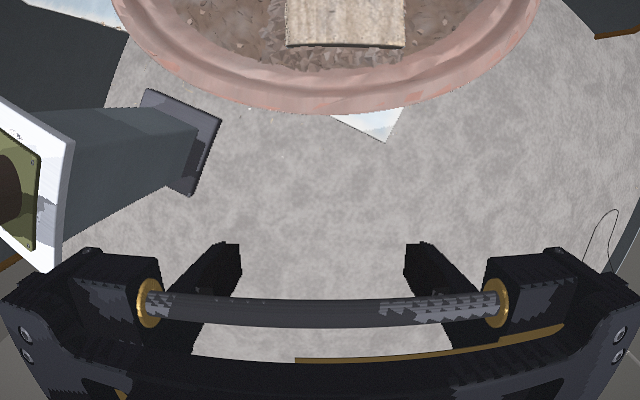

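The scene view shows the case at about (314,170), with the red catch at (284,158) and the open jar at (342,177). In the top view the case is at (328,235) with the catch at (359,219), and the yellow decoy jar stands at (293,181). The robot itself is the olive column at (320,395) in the top view. A planter stands between the tool and the case. I'll measure next.

```bash
cat > h.py <<'E'
import numpy as np, cv2
from plant import r, viewer
def ray(cam,uv,P=None):
    P=P or viewer.camera_params(cam); K=P["intrinsics"];T=np.array(P["world_to_cam"])
    x=(uv[0]-K[0,2])/K[0,0]; y=(uv[1]-K[1,2])/K[1,1]
    if cam=="wrist":
        rr=np.hypot(x,y)+1e-12; d=np.array([np.sin(rr)*x/rr,-np.sin(rr)*y/rr,-np.cos(rr)])
    else: d=np.array([x,-y,-1.])
    R=T[:3,:3]; return -R.T@T[:3,3], R.T@(d/np.linalg.norm(d))
def proj(cam,p,P=None):
    P=P or viewer.camera_params(cam); K=P["intrinsics"];T=np.array(P["world_to_cam"])
    c=T[:3,:3]@np.asarray(p,float)+T[:3,3]; x,y,z=c[0],-c[1],-c[2]
    if cam=="wrist":
        s=np.hypot(x,y)+1e-12; th=np.arctan2(s,z); return np.array([K[0,2]+K[0,0]*th*x/s,K[1,2]+K[1,1]*th*y/s])
    return np.array([K[0,2]+K[0,0]*x/z,K[1,2]+K[1,1]*y/z])
def atz(cam,uv,z,P=None):
    o,d=ray(cam,uv,P); return o+d*(z-o[2])/d[2]
def tri(a,b):
    (o1,d1),(o2,d2)=a,b
    A=np.array([[d1@d1,-d1@d2],[d1@d2,-d2@d2]]);s=np.linalg.solve(A,[(o2-o1)@d1,(o2-o1)@d2])
    p,q=o1+s[0]*d1,o2+s[1]*d2; return (p+q)/2,np.linalg.norm(p-q)
def crop(im,name,box,k):
    x,y,w,h=box; cv2.imwrite("pics/"+name,cv2.resize(im[y:y+h,x:x+w,::-1],None,fx=k,fy=k,interpolation=cv2.INTER_CUBIC))
E
python3 - <<'E'
from h import *
t=viewer.snapshot("top"); s=viewer.snapshot("scene")
crop(t,"topc1.png",(250,185,150,100),5); crop(s,"scenec1.png",(250,130,130,85),6)
cen={}
for n in ["case","catch_top","lid_edge","jar_end_c","jar_near_c","slide_box","vial_a","cork_a","bung_red","dust_brush"]:
    for c in ["top","scene"]:
        for o in viewer.outline_of(c,n)[:2]:
            m=o["pixels"]; y,x=np.nonzero(m); print(n,c,round(o["p"],2),o["bbox"],m.sum(),(x.mean().round(1),y.mean().round(1)))
            cen.setdefault((n,c),(x.mean(),y.mean()))
for n in ["catch_top","jar_end_c","case","lid_edge"]:
    if (n,"top") in cen and (n,"scene") in cen: print(n,tri(ray("top",cen[n,"top"]),ray("scene",cen[n,"scene"])))
E
```

```text
case top 0.63 [272.0, 198.3, 113.2, 72.2] 3504 (np.float64(329.7), np.float64(231.6))
case scene 0.57 [259.4, 144.0, 101.9, 58.6] 3308 (np.float64(309.9), np.float64(171.2))
case scene 0.19 [262.8, 214.2, 20.6, 8.7] 158 (np.float64(271.3), np.float64(217.7))
catch_top top 0.73 [352.6, 214.1, 18.4, 9.7] 146 (np.float64(358.4), np.float64(219.0))
lid_edge top 0.55 [307.5, 198.2, 77.4, 51.2] 1542 (np.float64(340.3), np.float64(226.7))
lid_edge top 0.43 [351.1, 213.4, 13.0, 12.2] 113 (np.float64(358.7), np.float64(219.2))
lid_edge scene 0.8 [263.3, 143.8, 68.0, 32.0] 946 (np.float64(298.9), np.float64(161.6))
jar_end_c top 0.81 [282.4, 236.0, 20.1, 22.2] 320 (np.float64(291.4), np.float64(248.0))
jar_end_c top 0.59 [285.6, 174.2, 15.6, 17.2] 329 (np.float64(292.9), np.float64(182.4))
jar_end_c scene 0.61 [297.9, 213.4, 14.0, 21.3] 324 (np.float64(304.5), np.float64(223.1))
jar_end_c scene 0.56 [176.9, 191.9, 44.8, 33.3] 1260 (np.float64(200.0), np.float64(209.2))
jar_near_c top 0.57 [368.7, 102.3, 54.9, 51.1] 1591 (np.float64(395.6), np.float64(126.6))
slide_box top 0.74 [371.6, 100.8, 5
[... 501 characters left out ...]
 top 0.41 [257.1, 281.7, 11.5, 12.0] 69 (np.float64(258.4), np.float64(284.6))
cork_a scene 0.49 [380.6, 176.5, 8.5, 6.6] 67 (np.float64(381.6), np.float64(180.4))
bung_red scene 0.62 [272.8, 154.3, 14.9, 12.0] 115 (np.float64(282.9), np.float64(158.9))
bung_red scene 0.6 [291.4, 248.6, 8.6, 6.4] 79 (np.float64(294.1), np.float64(251.7))
dust_brush top 0.77 [181.6, 271.9, 54.0, 18.6] 329 (np.float64(212.6), np.float64(282.4))
jar_end_c (array([ 0.52107091,  0.03667477, -0.21370467]), np.float64(0.1140040899829457))
case (array([ 0.50941023, -0.02366152,  0.05533232]), np.float64(0.00789725452723424))
lid_edge (array([ 0.51959859, -0.05156023,  0.09553544]), np.float64(0.0006957169893611166))
```

View pics/topc1.png

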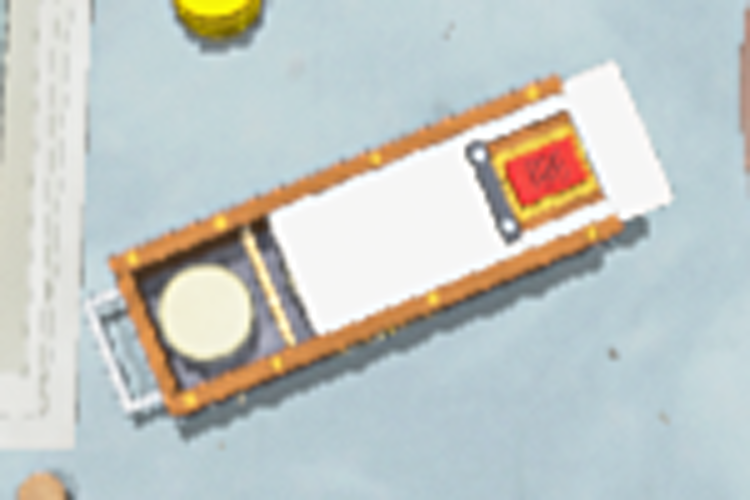

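View pics/scenec1.png

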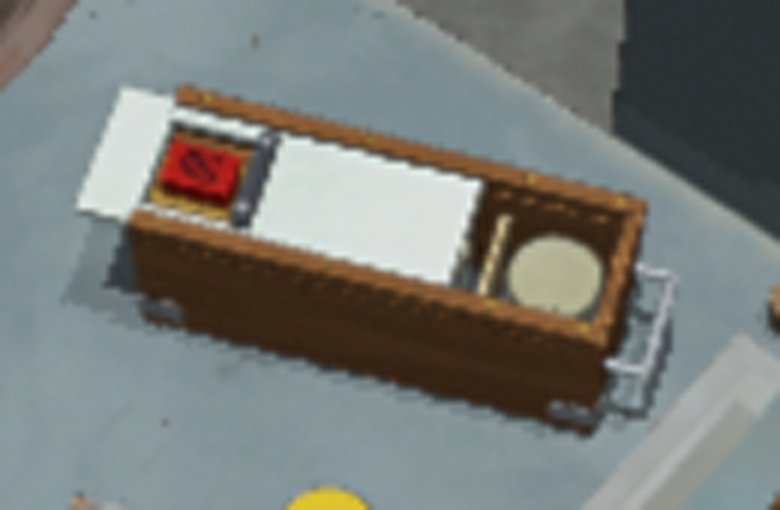

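Both crops agree. The red catch sits inside the lid window, at top crop (547,172) and scene crop (203,170). The dark batten lies on its +y side, and the cream jar in the open end compartment is the listed one. Things that could be mistaken for the targets are:
- the yellow jar at top (293,181)
- the red bung at top (283,152)
- the corks at top (258,284)

None of these is chosen.

```bash
python3 - <<'E'
from h import *
T=lambda p:(250+(p[0]+.5)/5-.5,185+(p[1]+.5)/5-.5)
S=lambda p:(250+(p[0]+.5)/6-.5,130+(p[1]+.5)/6-.5)
pairs={"catch":((547,172),(203,165)),"jar":((207,313),(556,270)),
"batt_near":((510,232),(244,212)),"batt_far":((478,152),(266,140)),"lidR_nearbase":((672,200),(125,90)),"lidR_far":((615,62),(80,208)),
"rimL_base":((185,412),(645,202)),"rimL_far":((110,262),(603,342))}
for n,(a,b) in pairs.items():
    p,e=tri(ray("top",T(a)),ray("scene",S(b))); print(n,p.round(4),"gap",e.round(4))
for n,a,z in [("rimL base",(185,412),.101),("rimL far",(110,262),.101),("rimR base",(624,222),.101),("rimR far",(556,80),.101),("jar",(207,313),.08),("catch",(547,172),.098)]:
    print(n,atz("top",T(a),z).round(4))
for n,a,z in [("rimL base",(645,202),.101),("rimL far",(603,342),.101),("rimR base",(180,90),.101),("rimR far",(133,218),.101),("catch",(203,165),.098)]:
    print("S",n,atz("scene",S(a),z).round(4))
E
```

```text
catch [ 0.537  -0.0971  0.0983] gap 0.0024
jar [0.4721 0.0713 0.0833] gap 0.002
batt_near [ 0.5151 -0.0868  0.0339] gap 0.0061
batt_far [ 0.539  -0.0566  0.1634] gap 0.008
lidR_nearbase [ 0.5228 -0.1592  0.0904] gap 0.002
lidR_far [ 0.5911 -0.1322  0.0936] gap 0.0042
rimL_base [0.4222 0.0846 0.0956] gap 0.0075
rimL_far [0.4975 0.1173 0.0981] gap 0.0008
rimL base [0.4241 0.0812 0.101 ]
rimL far [0.4975 0.1168 0.101 ]
rimR base [ 0.5121 -0.1347  0.101 ]
rimR far [ 0.5828 -0.1037  0.101 ]
jar [0.4728 0.0706 0.08  ]
catch [ 0.5377 -0.0981  0.098 ]
S rimL base [0.4231 0.0894 0.101 ]
S rimL far [0.4987 0.1184 0.101 ]
S rimR base [ 0.5106 -0.1315  0.101 ]
S rimR far [ 0.5818 -0.1028  0.101 ]
S catch [ 0.5363 -0.0961  0.098 ]
```

```bash
python3 - <<'E'
from h import *
# planter rim: ellipse centre in both views
print(tri(ray("top",(497,208)),ray("scene",(196,105))))
for z in (0.05,0.1,.15,0.2): print(z,atz("top",(398,205),z).round(3),atz("scene",(271,100),z).round(3),atz("scene",(185,166),z).round(3))
print(r.get_state()["tool_pos"])
import numpy as np
from scipy.spatial.transform import Rotation as R
M=R.from_quat(r.get_state()["eef_rot"]).as_matrix();print(M.round(3))
p=r.get_state()["tool_pos"]
for t in ([.537,-.0975,.2],):print(M.T@(np.array(t)-p)*100)
E
```

```text
(array([ 0.55615255, -0.43464657,  0.10042504]), np.float64(0.006245960681254491))
0.05 [ 0.576 -0.204  0.05 ] [ 0.37  -0.286  0.05 ] [ 0.721 -0.334  0.05 ]
0.1 [ 0.57  -0.195  0.1  ] [ 0.398 -0.259  0.1  ] [ 0.736 -0.304  0.1  ]
0.15 [ 0.564 -0.186  0.15 ] [ 0.426 -0.231  0.15 ] [ 0.751 -0.274  0.15 ]
0.2 [ 0.557 -0.178  0.2  ] [ 0.454 -0.203  0.2  ] [ 0.766 -0.245  0.2  ]
[ 0.27568478 -0.56095286  0.25274632]
[[ 0.897  0.441  0.   ]
 [ 0.441 -0.897 -0.   ]
 [-0.     0.    -1.   ]]
[ 43.89251259 -30.07018358   5.2721093 ]
```

The planter rim measures about z 0.10, so a transfer at TCP z 0.25 clears it. The case y axis is at about 111.4°, which needs roughly +4.7° of yaw to bring the jaws along the case y. I'll transfer high with the fingers shut.

```bash
python3 -m inch '[[1,[1.5,-1,0],0],[1,[4,-3,0],0.5],[1,[8,-5.5,0],1],[1,[12,-8,0],1.5],[1,[16,-11,0],2],[1,[20,-13.7,0],2.5],[1,[24,-16.4,0],3],[1,[28,-19,0],3.5],[1,[32,-22,0],4],[1,[36,-24.6,0],4.7],[1,[39,-27,0],4.7],[1,[41.5,-28.5,0],4.7],[1,[43.2,-29.6,0],4.7],[1,[43.9,-30,0],4.7],[1,[43.9,-30,0],4.7],[1,[43.9,-30,0],4.7],[1,[43.9,-30,0],4.7]]' 40
python3 - <<'E'
from h import *
from scipy.spatial.transform import Rotation as R
st=r.get_state();P=viewer.camera_params("wrist")
w=viewer.snapshot("wrist");t=viewer.snapshot("top");s=viewer.snapshot("scene")
cv2.imwrite("pics/w1.png",w[:,:,::-1]);crop(t,"t1.png",(250,150,200,150),4);crop(s,"s1.png",(230,60,180,150),4)
print(st["clock"],st["tool_pos"],R.from_quat(st["eef_rot"]).as_matrix().round(3),st["contact_force"],st["opening"])
np.save("P1.npy",P,allow_pickle=True);print(P["world_to_cam"].round(4))
E
```

```text
clock: 2.95
tool_pos: [0.5366, -0.0999, 0.2527]
eef_rot: [0.983, 0.185, -0.0, 0.0]
contact_force: [-0.0, -0.7, -0.4]
opening: 0.003
2.95 [ 0.53656556 -0.09986773  0.2527158 ] [[ 0.932  0.364 -0.001]
 [ 0.364 -0.932 -0.001]
 [-0.001  0.001 -1.   ]] [-0.03651957 -0.71499368 -0.37600764] 0.0025538011913778125
[[ 3.647e-01 -9.311e-01  7.000e-04 -2.884e-01]
 [ 8.927e-01  3.494e-01 -2.847e-01 -4.057e-01]
 [ 2.648e-01  1.045e-01  9.586e-01 -5.205e-01]
 [ 0.000e+00  0.000e+00  0.000e+00  1.000e+00]]
```

View pics/w1.png

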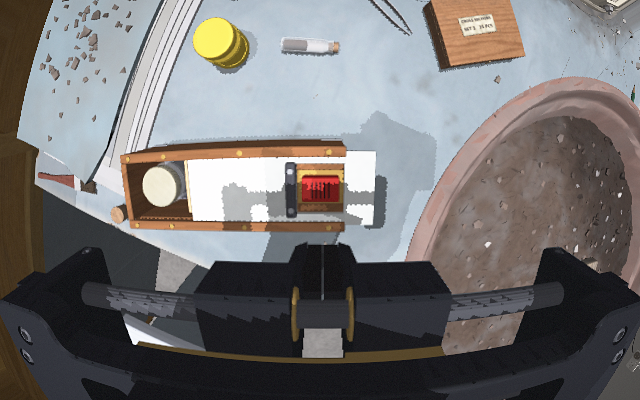

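View pics/s1.png

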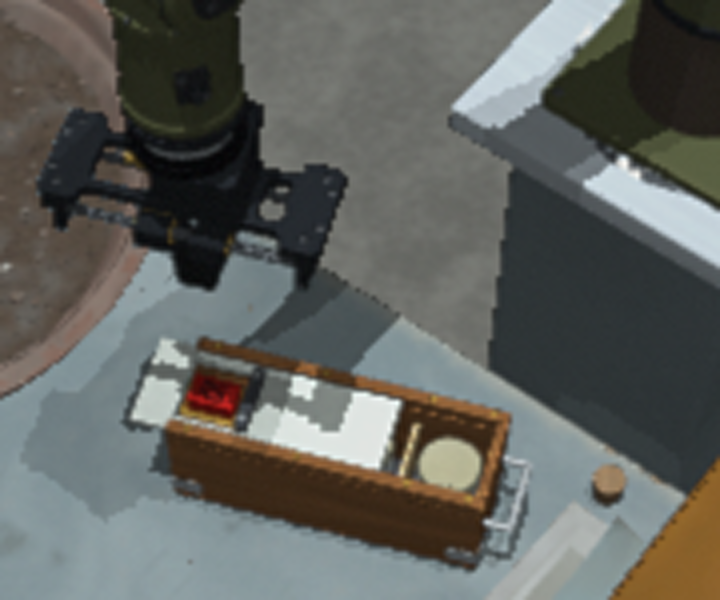

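The wrist view shows the catch at (321,188), the batten at (291,190) and the rims level in the picture, so the yaw is right. I'll take a close crop to get finer numbers.

```bash
python3 - <<'E'
from h import *
w=cv2.imread("pics/w1.png")[:,:,::-1]
crop(w,"w1c.png",(260,130,130,110),6)
E
```

```text
(no output)
```

View pics/w1c.png

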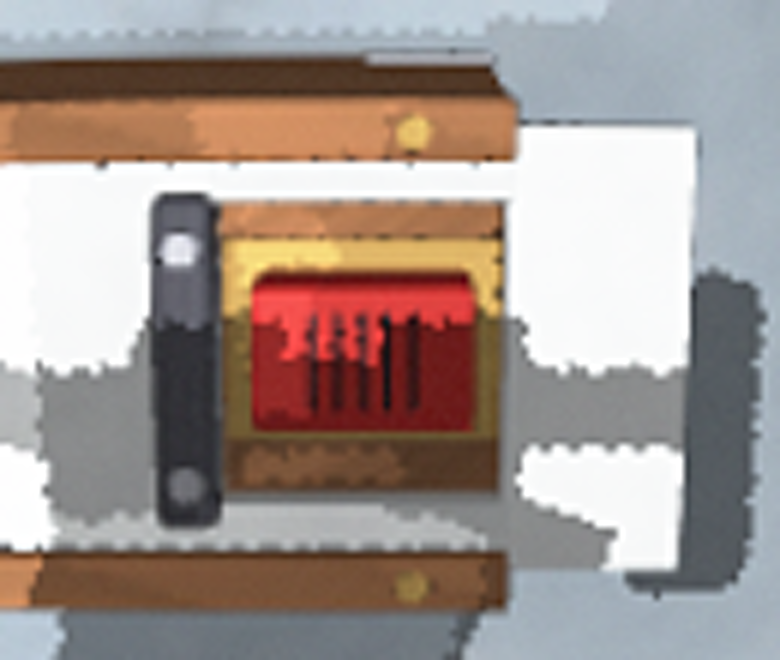

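```bash
python3 - <<'E'
from h import *
from scipy.spatial.transform import Rotation as R
P=np.load("P1.npy",allow_pickle=True).item()
S=lambda p:(260+(p[0]+.5)/6-.5,130+(p[1]+.5)/6-.5)
c=S((363,355)); pc,e=tri(ray("wrist",c,P),ray("top",(250+547.5/5-.5,185+172.5/5-.5))); print("catch w+top",pc.round(4),e)
pc2,e=tri(ray("wrist",c,P),ray("scene",(250+203.5/6-.5,130+165.5/6-.5))); print("catch w+scene",pc2.round(4),e)
pts={"catch c":((363,355),.098),"catch +y":((252,355),.098),"catch -y":((474,355),.098),"batt-y hi":((217,200),.103),"batt-y lo":((219,515),.103),"win -y":((503,345),.094),"win top":((360,205),.094),"win bot":((360,490),.094),"rimR far":((517,98),.101),"rimR near":((507,607),.101)}
rimc=(atz("wrist",S((517,98)),.101,P)+atz("wrist",S((507,607)),.101,P))/2
a=np.deg2rad(111.4);yv=np.array([np.cos(a),np.sin(a)]);xv=np.array([yv[1],-yv[0]])
cc=rimc[:2]+.12*yv; print("case c",cc)
for n,(q,z) in pts.items():
    p=atz("wrist",S(q),z,P); d=p[:2]-cc; print(n,p.round(4),"case xy",(d@xv).round(4),(d@yv).round(4))
# rim left
for q in ((121,155),(131,231)): 
    p=atz("wrist",q,.101,P); d=p[:2]-cc; print("rimL",p.round(4),(d@xv).round(4),(d@yv).round(4))
st=r.get_state();d=st["tool_pos"][:2]-cc;print("tcp",d@xv,d@yv,st["tool_pos"])
E
```

```text
catch w+top [ 0.5386 -0.0977  0.0891] 0.0024893536778511057
catch w+scene [ 0.5405 -0.0944  0.104 ] 0.003461604282597648
case c [ 0.50528431 -0.00596153]
catch c [ 0.5407 -0.0958  0.098 ] case xy 0.0002 -0.0965
catch +y [ 0.5343 -0.0794  0.098 ] case xy 0.0002 -0.079
catch -y [ 0.5471 -0.1121  0.098 ] case xy 0.0002 -0.1141
batt-y hi [ 0.5565 -0.0657  0.103 ] case xy 0.0258 -0.0743
batt-y lo [ 0.5091 -0.0834  0.103 ] case xy -0.0248 -0.0735
win -y [ 0.5495 -0.1164  0.094 ] case xy 0.0009 -0.1189
win top [ 0.5623 -0.0868  0.094 ] case xy 0.0236 -0.0961
win bot [ 0.5185 -0.1039  0.094 ] case xy -0.0234 -0.096
rimR far [ 0.5875 -0.1027  0.101 ] case xy 0.0413 -0.12
rimR near [ 0.5106 -0.1327  0.101 ] case xy -0.0413 -0.12
rimL [0.501  0.1165 0.101 ] 0.0407 0.1156
rimL [0.4201 0.0868 0.101 ] -0.0455 0.1174
tcp -0.004558624270502117 -0.09831206313546895 [ 0.53691176 -0.09915889  0.25275863]
```

The views agree to about 3 mm. The catch centre is at about (0.539,-0.097,0.098), and the lid is at about -3 mm with its window spanning case y -119 to -73.5. I'll go down to hover just above it and check.

```bash
python3 -m inch '[[1,[0.2,-0.2,1],0],[1,[0.35,-0.3,3],0],[1,[0.35,-0.3,6],0],[1,[0.35,-0.3,9],0],[1,[0.35,-0.3,11],0],[1,[0.35,-0.3,12],0],[1,[0.35,-0.3,12],0],[1,[0.35,-0.3,12],0]]'
python3 - <<'E'
from h import *
st=r.get_state();P=viewer.camera_params("wrist")
w=viewer.snapshot("wrist");t=viewer.snapshot("top");s=viewer.snapshot("scene")
crop(w,"w2.png",(220,120,200,150),4);crop(s,"s2.png",(240,90,130,110),6)
print(st["clock"],st["tool_pos"],st["contact_force"])
np.save("P2.npy",P,allow_pickle=True)
tip=st["tool_pos"]-[0,0,.014]; print(proj("wrist",tip,P),proj("scene",tip))
E
```

```text
clock: 3.9
tool_pos: [0.54, -0.094, 0.1331]
eef_rot: [0.983, 0.186, 0.0, 0.0]
contact_force: [-0.5, -0.5, 1.1]
opening: 0.006
3.9 [ 0.53995034 -0.09400964  0.13313046] [-0.49870282 -0.47457793  1.12241909]
[323.00011869 261.91207039] [282.81085286 154.4615082 ]
```

View pics/w2.png

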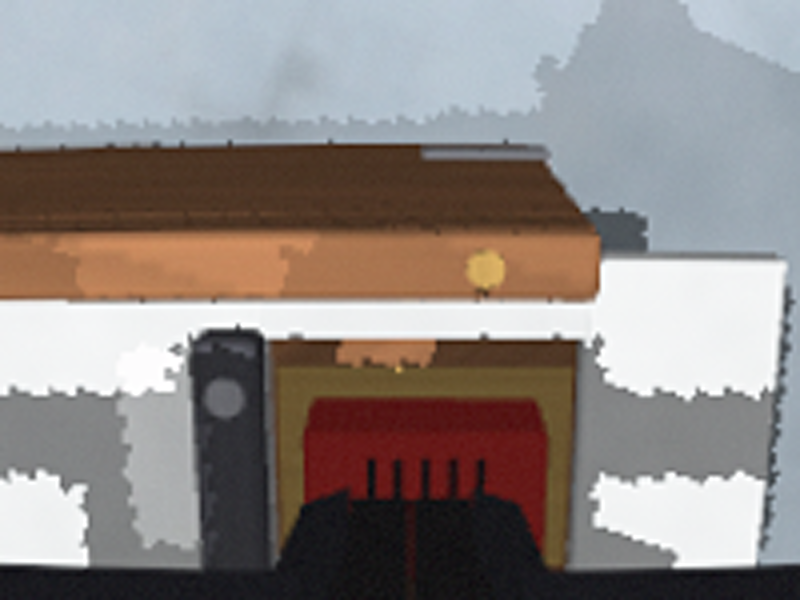

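View pics/s2.png

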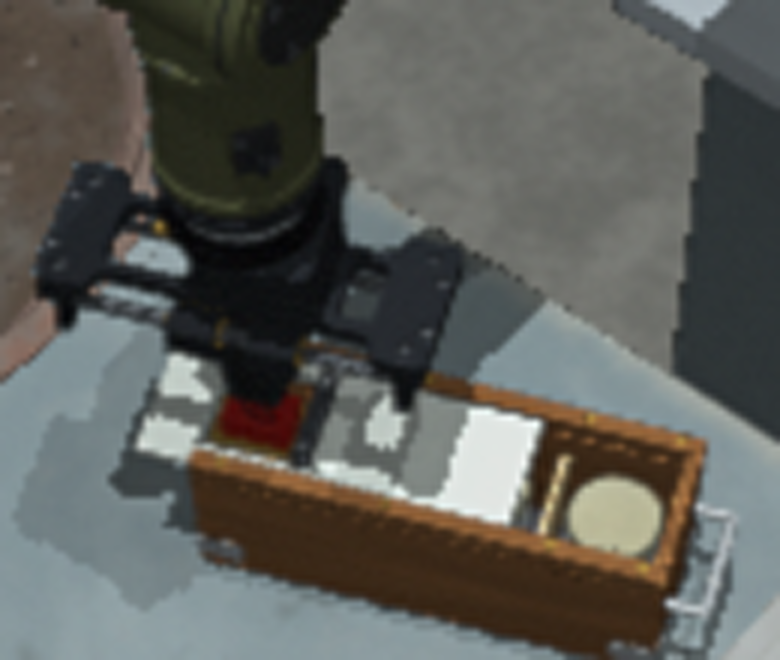

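The fingertips sit over the catch at crop (412,500), with a few mm to the batten on the left and to the crossbar on the right. I'll press in stages.

```bash
python3 -m inch '[[1,[0,0,0.8],0],[1,[0,0,1.6],0],[1,[0,0,2],0],[1,[0,0,2.4],0],[1,[0,0,2.6],0],[1,[0,0,2.6],0]]'; python3 -c "
from plant import r
s=r.get_state();print(s['tool_pos'],s['contact_force'],s['moment'])"
```

```text
clock: 4.65
tool_pos: [0.5392, -0.0939, 0.1066]
eef_rot: [0.982, 0.186, -0.0, -0.0]
contact_force: [-1.5, -0.2, 5.8]
opening: 0.007
[ 0.53916622 -0.09394514  0.10663299] [-1.51451183 -0.21478601  5.75194835] [0.1069164  0.40545214 0.02147155]
```

The force of 5.8 N at 5.4 mm matches the spring. I'll go on to about 12.5 mm.

```bash
python3 -m inch '[[1,[0,0,0.3],0],[1,[0,0,0.5],0],[1,[0,0,0.7],0],[1,[0,0,0.75],0],[1,[0,0,0.75],0]]'; python3 - <<'E'
from h import *
s=r.get_state();print(s['tool_pos'],s['contact_force'],s['moment'])
w=viewer.snapshot("wrist");crop(w,"w3.png",(220,120,200,150),4);s=viewer.snapshot("scene");crop(s,"s3.png",(240,90,130,110),6)
E
```

```text
clock: 5.15
tool_pos: [0.5392, -0.094, 0.0997]
eef_rot: [0.982, 0.186, -0.0, 0.0]
contact_force: [-2.3, 0.1, 7.4]
opening: 0.003
[ 0.53921785 -0.09398919  0.0996552 ] [-2.31032662  0.09043897  7.43789474] [ 0.08065707  0.46420257 -0.00123721]
```

View pics/w3.png

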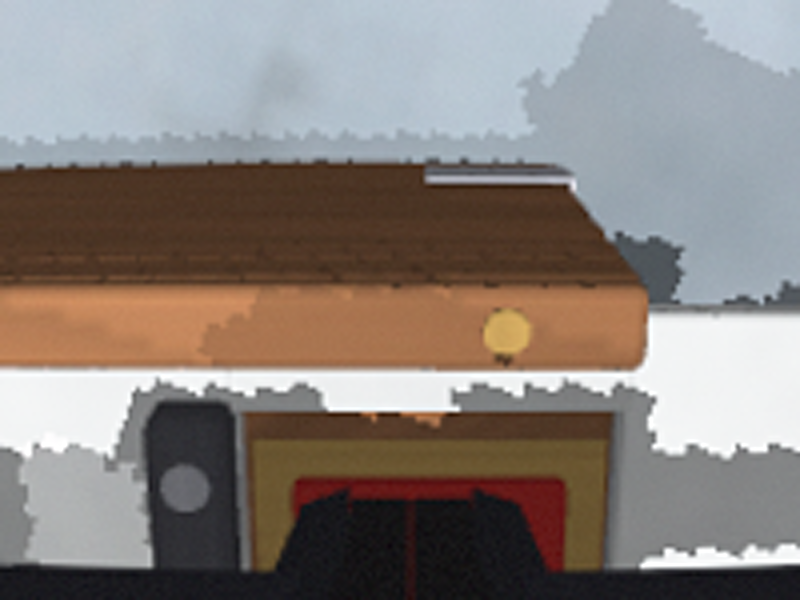

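View pics/s3.png

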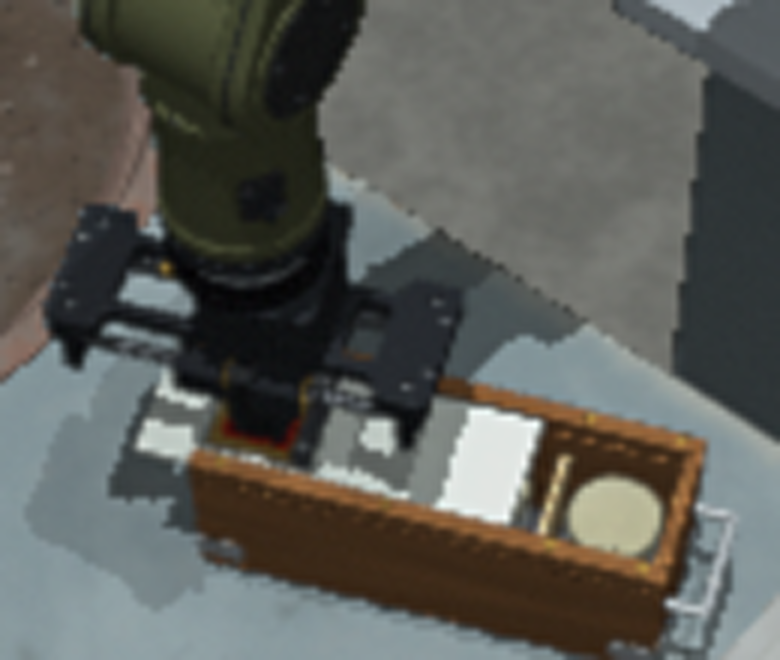

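The catch is pressed about 11–12 mm and the lid is still parked. I'll add 1.5 mm of depth, then push towards case +y (tool -y) until I feel the batten.

```bash
python3 -m inch '[[1,[0,0,0.15],0],[1,[0,0,0.15],0],[1,[0,-0.2,0.15],0],[1,[0,-0.4,0.15],0],[1,[0,-0.6,0.15],0],[1,[0,-0.8,0.15],0],[1,[0,-1,0.15],0],[1,[0,-1.2,0.15],0],[1,[0,-1.2,0.15],0]]'; python3 - <<'E'
from h import *
s=r.get_state();print(s['tool_pos'],s['contact_force'],s['moment'])
w=viewer.snapshot("wrist");crop(w,"w4.png",(220,120,200,150),4);s=viewer.snapshot("scene");crop(s,"s4.png",(240,90,130,110),6)
E
```

```text
clock: 6.15
tool_pos: [0.5373, -0.0857, 0.099]
eef_rot: [0.983, 0.185, 0.002, 0.002]
contact_force: [0.8, -5.1, 6.9]
opening: 0.007
[ 0.53725127 -0.08568609  0.09895664] [ 0.83055509 -5.10484871  6.87075501] [-1.06067203 -0.20221405 -0.01709259]
```

View pics/w4.png

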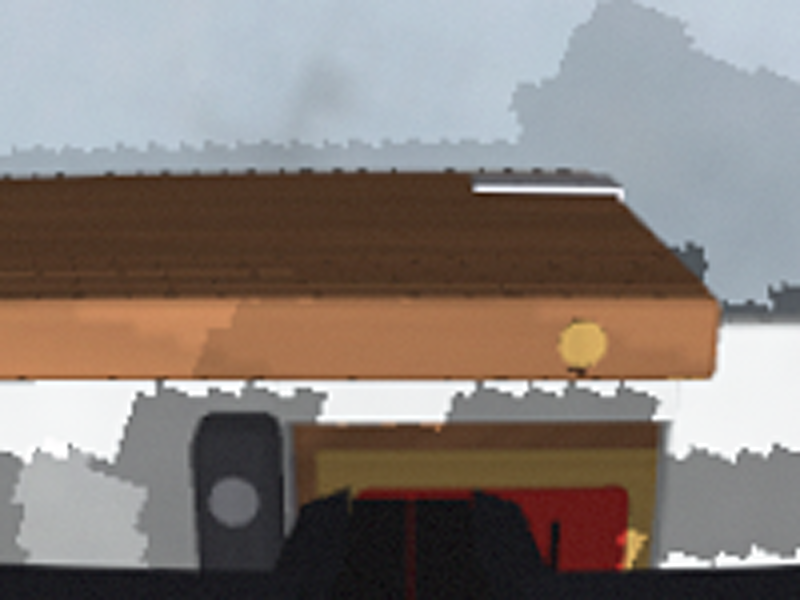

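The fingers have now reached the batten, with about 5 N sideways and the catch still down. I'll continue the push.

```bash
python3 -m inch '[[1,[0,-0.2,0],0],[1,[0,-0.4,0],0],[1,[0,-0.6,0],0],[1,[0,-0.8,0],0],[1,[0,-1.0,0],0],[1,[0,-1.0,0],0]]'; python3 - <<'E'
from h import *
s=r.get_state();print(s['tool_pos'],s['contact_force'],s['moment'])
w=viewer.snapshot("wrist");crop(w,"w5.png",(220,120,200,150),4);s=viewer.snapshot("scene");crop(s,"s5.png",(240,90,130,110),6)
E
```

```text
clock: 6.85
tool_pos: [0.5337, -0.0765, 0.099]
eef_rot: [0.983, 0.185, 0.002, 0.002]
contact_force: [0.7, -5.3, 7.4]
opening: 0.008
[ 0.53367549 -0.07648206  0.09897275] [ 0.72584491 -5.31148795  7.35084972] [-1.13958857 -0.25350498 -0.01195613]
```

View pics/w5.png

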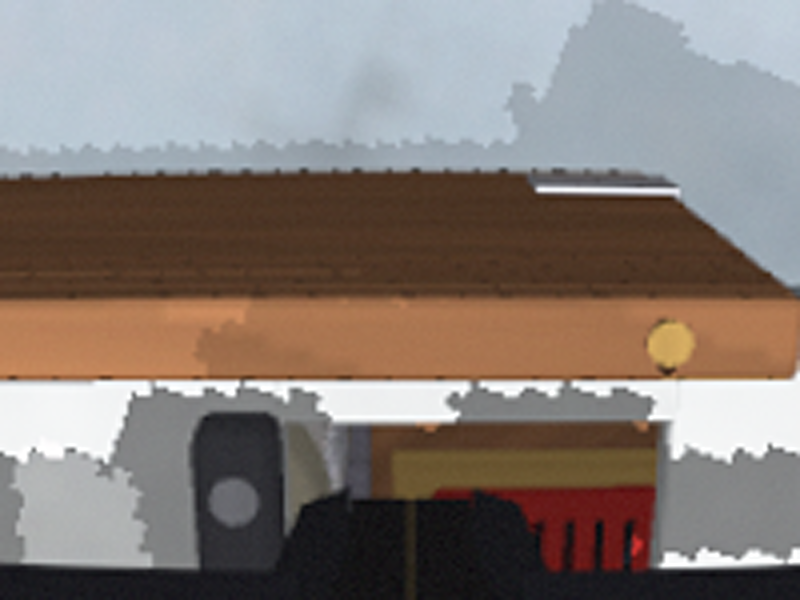

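View pics/s5.png

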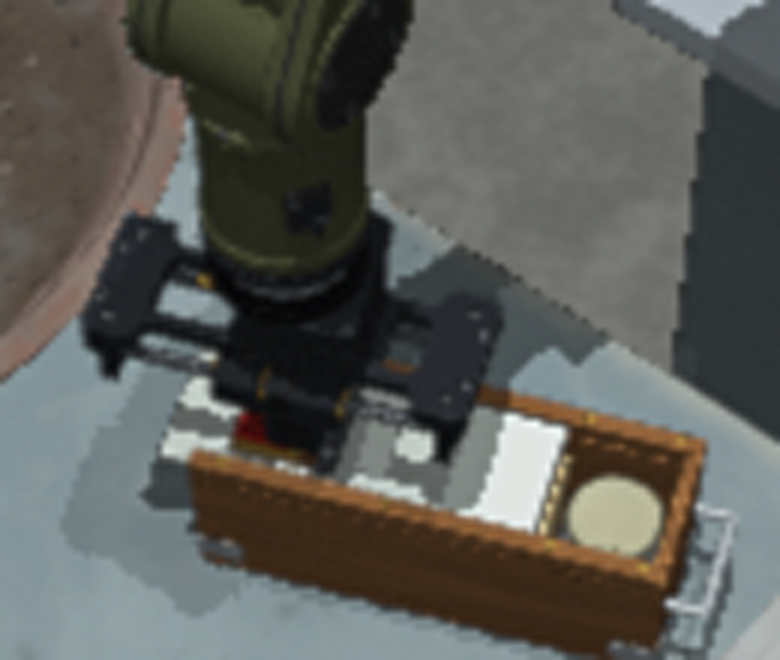

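The crossbar is over the pressed catch with the lid at about 7 mm, and the case hasn't shifted. I'll keep pushing. After another 1.5 cm I'll raise the tips 3 mm for clearance over the jar.

```bash
python3 -m inch '[[1,[0,-0.3,0],0],[1,[0,-0.6,0],0],[1,[0,-0.9,0],0],[1,[0,-1.2,0],0],[1,[0,-1.5,0],0],[1,[0,-1.8,-0.2],0],[1,[0,-2.1,-0.3],0],[1,[0,-2.4,-0.3],0],[1,[0,-2.7,-0.3],0],[1,[0,-3.0,-0.3],0],[1,[0,-3.0,-0.3],0]]'; python3 - <<'E'
from h import *
s=r.get_state();print(s['tool_pos'],s['contact_force'],s['moment'])
w=viewer.snapshot("wrist");crop(w,"w6.png",(220,120,200,150),4);s=viewer.snapshot("scene");crop(s,"s6.png",(240,90,130,110),6)
E
```

```text
clock: 8.05
tool_pos: [0.5202, -0.0447, 0.1006]
eef_rot: [0.982, 0.187, -0.0, -0.0]
contact_force: [1.5, -3.1, -1.7]
opening: 0.001
[ 0.52017813 -0.04469129  0.10057916] [ 1.48345192 -3.06674157 -1.70254799] [-0.40927176 -0.45942575 -0.00255215]
```

View pics/w6.png

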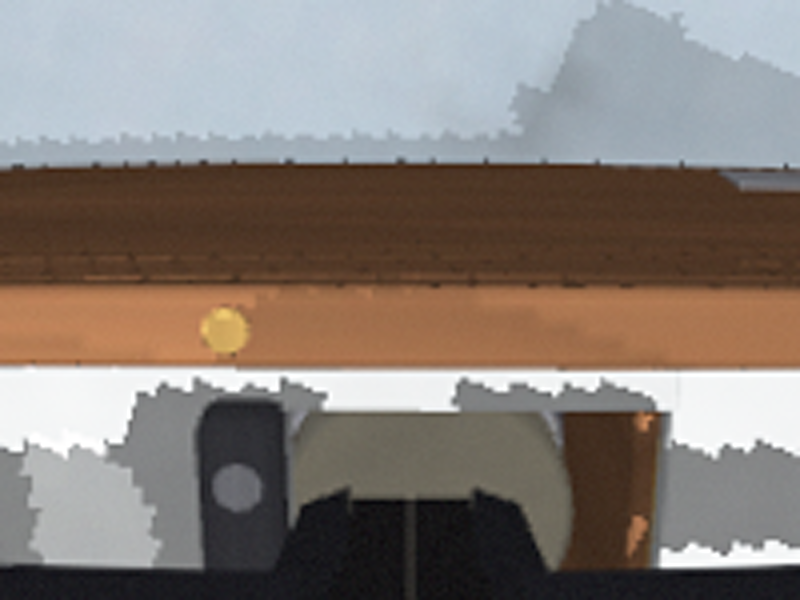

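View pics/s6.png

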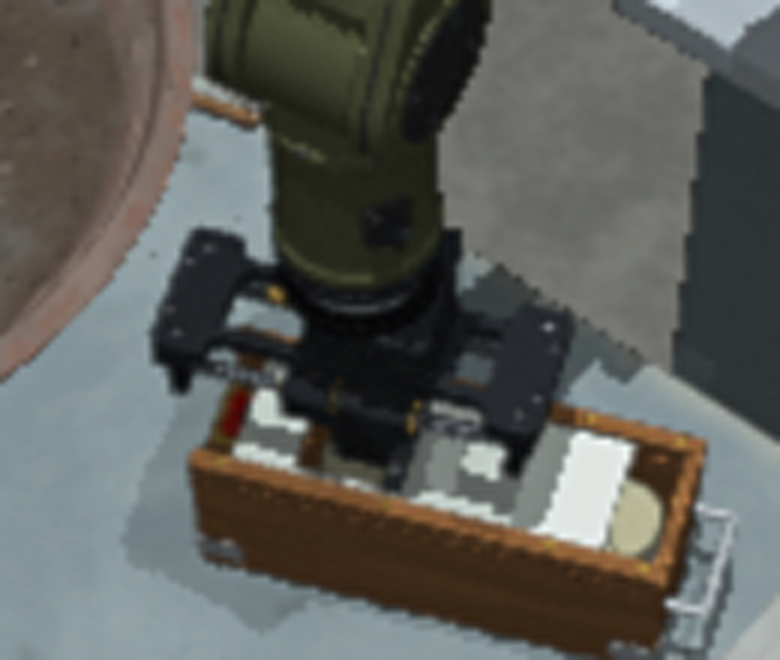

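The lid is at about 41 mm, the case hasn't moved, and the fingers are above the jar. About 29 mm remains.

```bash
python3 -m inch '[[1,[0,-0.3,0],0],[1,[0,-0.6,0],0],[1,[0,-0.9,0],0],[1,[0,-1.2,0],0],[1,[0,-1.5,0],0],[1,[0,-1.8,0],0],[1,[0,-2.1,0],0],[1,[0,-2.3,0],0],[1,[0,-2.5,0],0],[1,[0,-2.7,0],0],[1,[0,-2.8,0],0],[1,[0,-2.8,0],0]]'; python3 - <<'E'
from h import *
s=r.get_state();print(s['tool_pos'],s['contact_force'],s['moment'])
w=viewer.snapshot("wrist");crop(w,"w7.png",(220,120,200,150),4);s=viewer.snapshot("scene");crop(s,"s7.png",(240,90,130,110),6)
E
```

```text
clock: 9.35
tool_pos: [0.5103, -0.02, 0.1008]
eef_rot: [0.983, 0.186, 0.0, 0.0]
contact_force: [2.5, -4.2, -1.6]
opening: 0.005
[ 0.51029214 -0.02003792  0.1007949 ] [ 2.48240725 -4.15714501 -1.59900106] [-0.91523287 -0.56133417 -0.07664708]
```

View pics/s7.png

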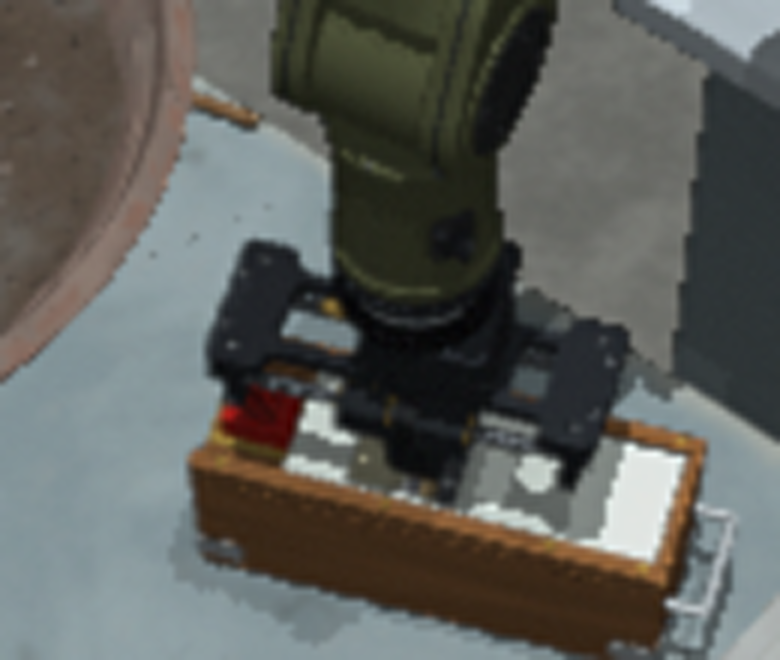

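The lid is nearly home at about 0.068, and the catch looks free. I'll push gently against the stop.

```bash
python3 -m inch '[[1,[0,-0.1,0],0],[1,[0,-0.2,0],0],[1,[0,-0.3,0],0],[1,[0,-0.4,0],0],[1,[0,-0.4,0],0]]'; python3 - <<'E'
from h import *
s=r.get_state();print(s['tool_pos'],s['contact_force'],s['moment'])
w=viewer.snapshot("wrist");crop(w,"w8.png",(220,120,200,150),4);s=viewer.snapshot("scene");crop(s,"s8.png",(240,90,130,110),6)
E
```

```text
clock: 9.95
tool_pos: [0.5098, -0.0189, 0.1009]
eef_rot: [0.983, 0.185, 0.001, 0.002]
contact_force: [5.0, -9.3, -3.5]
opening: 0.005
[ 0.50976198 -0.01889282  0.10089195] [ 5.00703535 -9.3005488  -3.5260409 ] [-1.98196499 -0.94556314 -0.04660962]
```

View pics/s8.png

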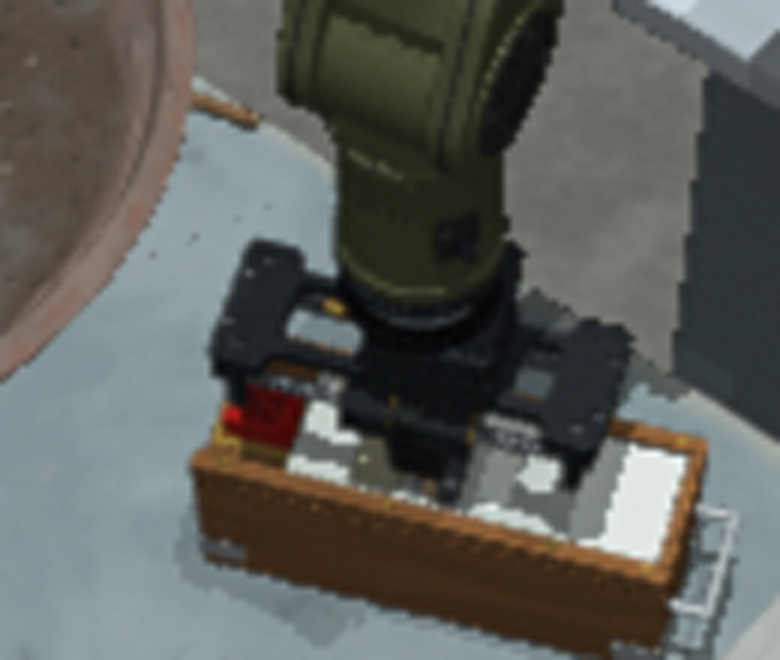

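The force doubled over the last 1 mm of motion, so the lid is against its stop. I'll back off within the window, lift away and inspect.

```bash
python3 -m inch '[[1,[0,0.4,0],0],[1,[0,0.8,0],0],[1,[0,0.9,0],0],[1,[0,0.9,-1],0],[1,[0,0.9,-3],0],[1,[0,0.9,-6],0],[1,[0,0.9,-10],0],[1,[0,0.9,-14],0],[1,[0,0.9,-15],0],[1,[0,0.9,-15],0],[1,[0,0.9,-15],0]]'; python3 - <<'E'
from h import *
s=r.get_state();print(s['tool_pos'],s['contact_force'],s['moment'])
P=viewer.camera_params("wrist");np.save("P9.npy",P,allow_pickle=True)
w=viewer.snapshot("wrist");cv2.imwrite("pics/w9.png",w[:,:,::-1]);s=viewer.snapshot("scene");crop(s,"s9.png",(240,90,130,110),6)
cv2.imwrite("pics/s9full.png",s[:,:,::-1])
E
```

```text
clock: 11.15
tool_pos: [0.5111, -0.0239, 0.25]
eef_rot: [0.982, 0.187, -0.001, -0.0]
contact_force: [0.2, 0.8, -0.7]
opening: 0.001
[ 0.51112827 -0.02388537  0.25002066] [ 0.2429887   0.78896217 -0.70038037] [ 0.06928873 -0.0004849  -0.03478388]
```

View pics/s9.png

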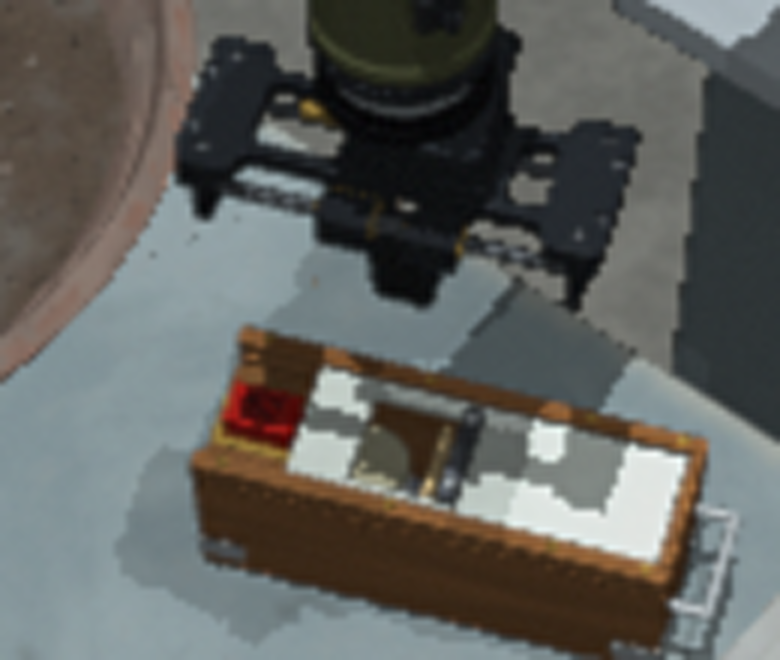

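View pics/w9.png

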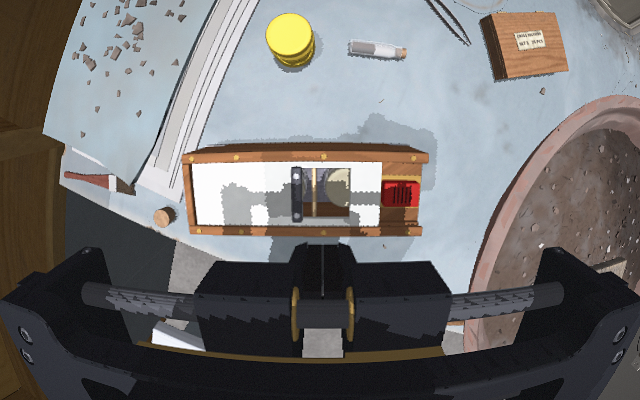

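The lid reaches the +y end wall and the red catch stands clear at wrist (400,194). I'll measure the catch height and the lid travel.

```bash
python3 - <<'E'
from h import *
w=cv2.imread("pics/w9.png")[:,:,::-1]
crop(w,"w9c.png",(280,140,160,105),5)
t=viewer.snapshot("top");s=viewer.snapshot("scene")
crop(s,"s9c.png",(270,140,60,45),12);
E
```

```text
(no output)
```

View pics/w9c.png

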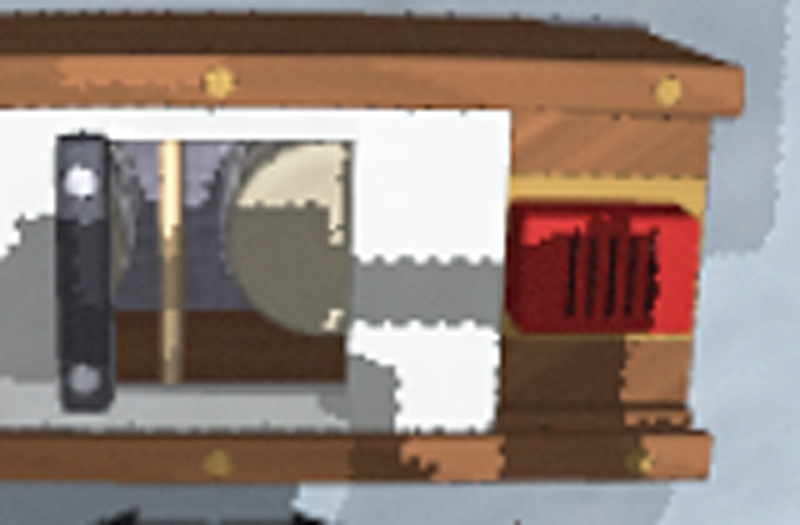

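View pics/s9c.png

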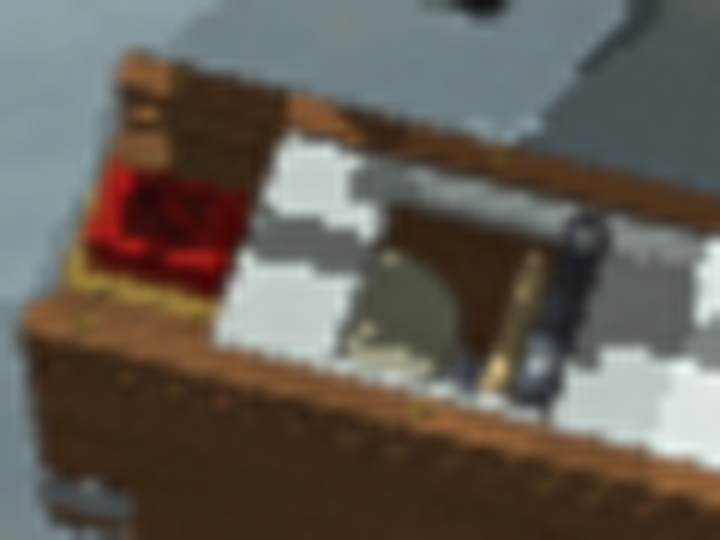

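```bash
python3 - <<'E'
from h import *
P=np.load("P9.npy",allow_pickle=True).item()
S=lambda p:(280+(p[0]+.5)/5-.5,140+(p[1]+.5)/5-.5)
I=lambda q:((q[0]+.5-280)*5-.5,(q[1]+.5-140)*5-.5)
a=np.deg2rad(111.4);yv=np.array([np.cos(a),np.sin(a)]);xv=np.array([yv[1],-yv[0]])
f=atz("wrist",S((742,68)),.101,P);n=atz("wrist",S((710,478)),.101,P)
d=(f-n)[:2];xv=d/np.linalg.norm(d);yv=np.array([-xv[1],xv[0]]);print("width",np.linalg.norm(d),"ang",np.degrees(np.arctan2(yv[1],yv[0])))
cc=(f+n)[:2]/2+.12*yv;print("case c",cc)
W=lambda x,y,z:np.r_[cc+x*xv+y*yv,z]
for z in(.098,.096,.088,.0826): print(z,[np.round(I(proj("wrist",W(x,y,z),P))).astype(int).tolist() for x,y in((.012,-.114),(.012,-.078),(-.012,-.078),(-.012,-.114))])
for nm,q,z in(("batten -y",(113,270),.103),("lid end",(505,270),.094)):
    p=atz("wrist",S(q),z,P)[:2]-cc; print(nm,p@xv,p@yv)
T=lambda p:(270+(p[0]+.5)/12-.5,140+(p[1]+.5)/12-.5)
for nm,q,sc in (("catch -y base corner..",(700,330),None),):pass
print("tri catch",tri(ray("wrist",S((615,267)),P),ray("scene",T((170,213)))))
E
```

```text
width 0.08269568028207429 ang 112.10622137661946
case c [ 0.50293407 -0.00504617]
0.098 [[699, 216], [519, 215], [514, 337], [690, 335]]
0.096 [[696, 214], [517, 213], [512, 334], [688, 332]]
0.088 [[684, 205], [509, 204], [504, 322], [676, 321]]
0.0826 [[677, 199], [504, 199], [500, 315], [669, 313]]
batten -y 0.0031677700358648383 -0.0014792525624519068
lid end 0.00028708542596007545 -0.07650146895470125
tri catch (array([ 0.54332187, -0.08885829,  0.11334769]), np.float64(0.0009693721113863152))
```

```bash
python3 -c "
from plant import r
s=r.get_state();print(s['clock'],s['contact_force']);print(r.finish_job())"
```

```text
11.35 [ 0.91768079 -0.57171453  0.69217412]
the job is handed in; nothing more can be done
None
```

The lid is shut and latched as far as my last pictures show, and I handed the job in at 11.35 s. No verdict was reported.

**What I did:** With the fingers closed I pressed the red catch down about 12 to 13 mm. Holding it down, I pushed the batten until the crossbar covered the catch, then pushed on to the stop. The sideways force was about 4–6 N on the way and rose to about 10.6 N over the last millimetre. Then I backed off and lifted clear.

**Last checks:**
- **Catch:** its face edges in the wrist view match the model at full height (case z 98 mm) to within about 4 crop pixels (under 1 pixel in the original picture), so it stands up behind the crossbar.
- **Lid:** it measures about 68.5 to 69.5 mm of travel. The calibration is only good to about 2 mm, so this alone does not settle the 67.5 mm limit. The catch can only be up from 68 mm on, and the push ended at the stop.
- **Case and jars:** the case moved no more than about 3 mm, which is within measurement error. In the window view, the near jar stands upright. The other two are under the shut lid and were not seen well after the push. I saw no bystander moved in these views, but did not measure them.
- **Contact:** the wrist read about 1 N, which is sensor noise, with the tool 15 cm above the case.

**One check that disagreed:** the catch height from the wrist and scene views came out at 113 mm instead of 98 mm. I took that as error from a short baseline and a roughly picked centre, and relied on the face-edge match.

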